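Swirl a vial on the inspection stand and wedge the stand's deck up

TASK

On the inspection stand, take the turntable round clockwise (seen from above) by its orange knob, a full turn and on until it meets its stop, so that the vial is swirled. Then keep the yellow wedge flat on the desk and push its thin end under the aluminium lip at the front of the white deck until the deck just lifts off its rest pads, by a few millimetres and no more, so that any particles settle to one side. Finish while still holding the wedge in place there, with the wedge alone carrying the deck, and leave the other things on the desk where they are.

Things in the scene. Friction and masses are not known exactly. Their poses are not given: they have to be found in the camera images.
- stand: dark steel frame of the inspection stand, fixed to the desk, 200 x 200 mm. Origin on the desk under the turntable's axis; x from front lip (robot's side) to back hinge, z up. Side rails 10 mm high along x at y = +-73 mm, a rubber rest pad on each front end; between them the front is open, 125 mm wide, at desk level: the wedge slides in on the desk along +x
- deck: white deck 172 x 160 x 10 mm, hinged at its back edge (axis along y at x = +95 mm, 18 mm above the desk). At rest level on the pads, underside 13 mm above the desk. With turntable, knob and vial it weighs 0.8 to 1.2 kg: lifting the lip takes 4 to 6 N. Origin and axes as the stand's while it is down
- lip (a point): middle of the underside of the lip: a 10 mm round aluminium bar, 150 mm long, across the deck's front, at x = -95 mm in the stand's frame. At rest this point is 9 mm above the desk; it rises as the deck lifts about its hinge, 190 mm behind it
- turntable (a joint): grey turntable on the deck (136 mm across, top 42 mm above the desk), rad, grows clockwise from above. Starts at 0 to 1.1, stop at 7.6, stays where left. At 0 the knob stands 2.1 rad anticlockwise (from above) from the stand's +x. A clear vial, blue cap, 29 mm across, top 98 mm above the desk, is clamped at the centre and turns with it
- knob_grip (a point): grip point on the axis of the orange knob: an upright cylinder 18 mm across, from 46 to 96 mm above the desk (this point: 76 mm), 50 mm from the turntable's axis. It goes round with the turntable and spins freely on its own pin, so it can be led round without turning the hand
- wedge: loose yellow wedge, 100 to 150 g, 40 mm wide (y). Origin on its underside below the grip fin; x to the thin end, z up. Thin end at x = +82 mm, 3 mm thick; top rises evenly to 18 mm at x = +22, then flat to the tail at x = -18. Fin centred on the origin: 32 (x) x 22 mm (y), from 18 to 62 mm up; grip it from above across its width. Left or right of the stand
- pill_jar: loose white pill jar with a green label, 48 mm across, 75 mm tall. A bystander: leave it alone. Origin at the centre of its underside
- small_vial: loose clear vial with a blue cap, 26 mm across, 50 mm tall. A bystander: leave it alone. Origin at the centre of its underside
- red_carton: loose red medicine carton with a white band, 45 x 90 x 70 mm. A bystander: leave it alone. Origin at the centre of its underside
- green_carton: loose white medicine carton with a green band, 60 x 110 x 35 mm. A bystander: leave it alone. Origin at the centre of its underside
- beaker: loose clear plastic beaker, 60 mm across, 70 mm tall. A bystander: leave it alone. Origin at the centre of its underside
There are look-alikes about, which are no part of the job. What is meant by the wedge is not blue, and is the smaller of those in its own colour.

How it is judged:
By the outcome, as a careful person would: the job done as asked, in the order asked, and still so for the second after the job is handed in, while the arm keeps its last pose, push and grip.
It also fails if it takes over 72 s, if anything falls off the work surface, if the arm or the gripper's body presses on something with over 40 N, if the wrist force passes 120 N, or if a joint passes its speed limit or range.

ROBOT

A 7-joint arm with a two-finger parallel gripper is mounted at the origin on the work surface. World frame = base frame: x ahead of the robot, y to its left, z up, the work surface at z = 0. Lengths are in m, angles in rad, forces in N, time in s.
With the tool pointing down it reaches from about 0.425 to 0.925 m from the base axis. Payload 6.8 kg.
Tool frame: the origin (TCP) lies midway between the tips of the shut fingers; the grasp point (between the pads) lies r.grip_point_offset behind it (r.grip_point_offset is the distance from the TCP to the grasp point, in m); z points along the fingers, y is the line along which they close (so a half turn about z gives the same grasp; the last joint's range is limited). The gripper opens to 85 mm and grips with 20 to 120 N. Pads are 22 mm wide; open, the fingers measure 114 mm over their backs; the gripper's body (76 mm by 85 mm) begins 54 mm behind the grasp point. The pads swing forward as they close: fully open they stand 13 mm farther back than shut.
Start: joints at [-1.415, 0.477, 0.022, 1.555, -0.011, 1.109, -0.083], TCP at [0.176, 0.652, 0.231] pointing down, gripper open.
Joint ranges: [-2.96, 2.96], [-0.34, 2.1], [-1.41, 1.46], [0.24, 2.44], [-1.37, 4.51], [0.17, 1.92], [-2.96, 2.96]. Speed limits (rad/s): [2.39, 2.39, 3.14, 3.14, 3.14, 3.14, 3.14].

INTERFACE

Orientations are given as a rotation vector (axis times angle).
In Python, from bench import r gives the robot as it stands. The module is installed in compiled form; this text tells all that it offers.
- The arm moves only by the shell command python3 -m crank 'ROWS' [FORCE]. ROWS is JSON, a list of rows, each a list of 5 numbers: the shift along the world's x, y, z in units of 200 mm (1.0 is 200 mm), then the turn about the world's z in units of 45 degrees (1.0 is 45 degrees), then the opening, from -1 (shut) to 1 (fully open). In form: [[dx, dy, dz, turn, jaw], ...]. A call has 1 to 8 rows; each row shifts and turns the commanded pose from where the row before left it; what a row does not reach is not made up. A row lasts 1/12 s, in which the tool goes at most 41.7 mm and 7.16 degrees, less where a joint would pass 70% of its speed; a pose out of reach is approached as far as the arm can. A call with a number of a shift or a turn outside -1 to 1 is refused whole. A call with a gripper value outside its range is refused whole. The fingers move at their own pace and stop on an object; FORCE is the grip in N (left out, the last holds). Time passes only in rows, so rows that do not move let the fingers close. It gives the time, the measured TCP pose, the force, the opening and the grip force at its end, in the units of the state.
- r.get_obs(): the state, without advancing time (a new reading comes with each control period).
- r.grab_frame(name): name is "side" or "top"; returns the picture (400x640x3 uint8, blue, green, red); there is no depth.
- r.camera_model(name): a dict with "fx", "fy", "cx", "cy" (pixels), "R" (3x3) and "t" (3): a world point X has camera coordinates R X + t. Camera axes: x right, y down, z forward; pixel columns grow to the right and rows downward; lengths in m; the calibration is good to about 2 mm. A picture is of the moment at which its call begins. camera_model takes no time and is no camera call.
- r.hand_in(): hands the job in; it is judged then, once.
The state is a dict: "clock": time; "joints": joint angles; "qvel": joint speeds; "tau": joint torques, N m; "tcp_pos": TCP position; "orientation": TCP orientation; "contact_force": force on the tool from outside, world axes, zero at the start; "moment": the same for the moment, N m; "grip_width": finger opening in m; "gripper_force": force on a finger pad.
Only numpy, scipy, OpenCV 4.12 (cv2) and the standard library are available. Lean on these libraries where they do the work, as an engineer would, in place of code of your own. Each camera call takes 0.05 s, during which the arm holds its last target. There are 200 camera calls.

## Working session

There is one attempt and no reset: what is moved stays moved. The work goes in short steps, Python scripts to look and compute and a shell command to move; the robot and the scene stay as the last step left them, time stands still between calls to the robot, and variables do not carry over. Pictures are saved under pics/ and viewed, at most 10 in all, crops included, and the job is handed in when it is done.

```bash
mkdir -p pics; python3 - <<'E'
from bench import r
import cv2
for n in("side","top"):
    cv2.imwrite(f"pics/{n}0.png",r.grab_frame(n)); c=r.camera_model(n); print(n,c)
o=r.get_obs();print(o, r.grip_point_offset)
E
```

```text
side {'fx': 467.78013423586265, 'fy': 467.78013423586265, 'cx': 317.17696741089054, 'cy': 198.71016702099504, 'R': array([[ 0.9085404 , -0.41769322, -0.00931206],
       [-0.30007858, -0.63687986, -0.71016681],
       [ 0.29070119,  0.64800959, -0.70397187]]), 't': array([-0.46303223,  0.18524797,  1.10263374])}
top {'fx': 484.7853960445937, 'fy': 484.7853960445937, 'cx': 324.2844524510879, 'cy': 198.43713833721415, 'R': array([[ 0.00251792, -0.99997965,  0.0058612 ],
       [-0.99481036, -0.003101  , -0.10169924],
       [ 0.10171535, -0.00557471, -0.99479792]]), 't': array([0.00431959, 0.52931557, 1.54398085])}
{'clock': 0.1, 'joints': array([-1.41510534,  0.47774306,  0.02232887,  1.55632936, -0.01148024,
        1.10934975, -0.08306383]), 'qvel': array([-0.00037774, -0.00069728, -0.0004843 , -0.00217936, -0.00076948,
        0.00114097,  0.00035328]), 'tau': array([ 3.38537800e-03, -5.97752059e+01,  1.61296215e+00, -2.81952292e+01,
        1.27424792e-02,  5.10340949e-03, -1.40374044e-05]), 'tcp_pos': array([0.17586854, 0.65112675, 0.23041533]), 'orientation': array([-4.13029153e-01, -3.11423353e+00,  2.66892242e-03]), 'contact_force': array([-0.68572065,  0.0300553 ,  1.01383143]), 'moment': array([ 0.01510461, -0.02747393,  0.0296    ]), 'gripper_force': 0.0, 'grip_width': 0.08528343713047182} 0.0187
```

View pics/side0.png

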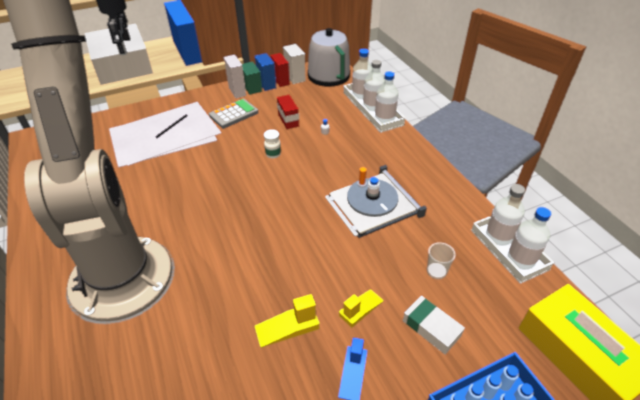

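View pics/top0.png

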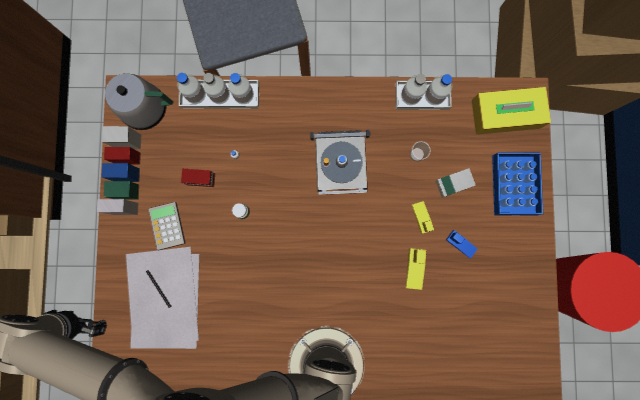

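Side view: stand around (375,200), knob at (362,176), small yellow wedge (360,306) with fin (352,305). Top view: stand (342,162), small wedge (423,217). The larger yellow and the blue wedge are decoys. Next, enlarged crops.

```bash
python3 - <<'E'
import cv2,numpy as np
s=cv2.imread("pics/side0.png");t=cv2.imread("pics/top0.png")
def c(im,x,y,w,h):
    k=cv2.resize(im[y:y+h,x:x+w],(400,300),interpolation=cv2.INTER_CUBIC)
    f=400/w
    for g in range((x//10+1)*10,x+w,10): cv2.putText(k,str(g),(int((g-x+.5)*f)-8,8),0,.3,(0,0,255));cv2.line(k,(int((g-x+.5)*f),10),(int((g-x+.5)*f),14),(0,0,255))
    for g in range((y//10+1)*10,y+h,10): cv2.putText(k,str(g),(0,int((g-y+.5)*f)+3),0,.3,(0,0,255));cv2.line(k,(20,int((g-y+.5)*f)),(24,int((g-y+.5)*f)),(0,0,255))
    return k
cv2.imwrite("pics/crops.png",np.vstack([np.hstack([c(s,320,155,112,84),c(t,300,125,80,60)]),np.hstack([c(s,325,270,72,54),c(t,395,195,56,42)])]))
E
```

```text
(no output)
```

View pics/crops.png

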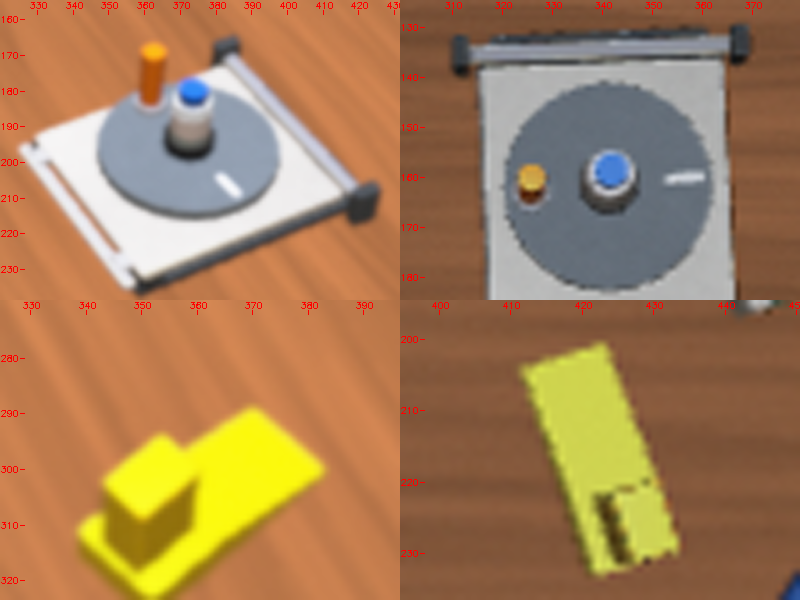

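Crops: knob top (362.6,168.8) side / (325.9,160.1) top; cap (373.8,179.7)/(341.7,158.5); wedge fin top centre (351.7,300.8)/(428.7,225.6); thin end corners top view (411.6,203.9),(423.3,200.5); tail corners (422.2,233),(433.7,229.1).

```bash
cat > h.py <<'E'
from bench import r
import numpy as np
C={n:r.camera_model(n) for n in("side","top")}
def ray(n,p):
    c=C[n];d=c["R"].T@np.array([(p[0]-c["cx"])/c["fx"],(p[1]-c["cy"])/c["fy"],1]);return -c["R"].T@c["t"],d/np.linalg.norm(d)
def plane(n,p,z): o,d=ray(n,p);return (o+d*(z-o[2])/d[2]).round(4)
def tri(a,b):
    A=[];B=[]
    for n,p in(("side",a),("top",b)):
        o,d=ray(n,p);M=np.eye(3)-np.outer(d,d);A.append(M);B.append(M@o)
    x,*_=np.linalg.lstsq(np.vstack(A),np.hstack(B),rcond=None);return x.round(4)
def proj(n,X): c=C[n];q=c["R"]@X+c["t"];return np.array([c["fx"]*q[0]/q[2]+c["cx"],c["fy"]*q[1]/q[2]+c["cy"]])
E
python3 - <<'E'
from h import *
print("knob",tri((362.6,168.8),(325.9,160.1)),"cap",tri((373.8,179.7),(341.7,158.5)),"fin",tri((351.7,300.8),(428.7,225.6)))
print("cap98",plane("top",(341.7,158.5),.098),"knob96",plane("top",(325.9,160.1),.096),"tt",plane("top",(341,161.8),.042))
a=plane("top",(411.6,203.9),.003);b=plane("top",(423.3,200.5),.003);c=plane("top",(422.2,233),.018);d=plane("top",(433.7,229.1),.018)
print("thin",a,b,(a+b)/2,plane("side",(369.9,288.8),.003),plane("side",(383,300.1),.003));print("tail",c,d,(c+d)/2);v=(a+b)/2-(c+d)/2
print("wyaw",np.degrees(np.arctan2(v[1],v[0])),np.linalg.norm(v[:2]),"fin62",plane("top",(428.7,225.6),.062))
h1=plane("top",(311.7,135.5),.02);h2=plane("top",(367.5,133.5),.02);w=h1-h2;print("hinge",h1,h2,np.degrees(np.arctan2(-w[0],w[1])))
for p,q in(((481,70),(488,300)),((723,60),(733,300))):
    a,b=[plane("top",((x-400)/5+299.5,y/5+124.5),.023) for x,y in(p,q)];v=a-b;print("edge",np.degrees(np.arctan2(v[1],v[0])))
E
```

```text
knob [0.6421 0.0015 0.0982] cap [ 0.6474 -0.0478  0.0983] fin [ 0.4408 -0.3231  0.0644]
cap98 [ 0.6475 -0.0478  0.098 ] knob96 [0.6426 0.0015 0.096 ] tt [ 0.6471 -0.0479  0.042 ]
thin [ 0.5146 -0.2816  0.003 ] [ 0.5259 -0.3204  0.003 ] [ 0.52025 -0.301    0.003  ] [ 0.5144 -0.2783  0.003 ] [ 0.5262 -0.3171  0.003 ]
tail [ 0.4187 -0.3117  0.018 ] [ 0.4314 -0.3493  0.018 ] [ 0.42505 -0.3305   0.018  ]
wyaw 17.216846998059186 0.09966589185874969 fin62 [ 0.4406 -0.3235  0.062 ]
hinge [0.7385 0.0478 0.02  ] [ 0.746  -0.1364  0.02  ] 2.3316021380602447
edge 1.9529354968936705
edge 2.012073139369434
```

```bash
R='[0.097,-0.135,0,-0.088,1]'
python3 -m crank '[[0.097,-0.135,0,-0.088,1],[0.097,-0.135,0,-0.088,1],[0.097,-0.135,0,-0.088,1],[0.097,-0.135,0,-0.088,1],[0.097,-0.135,0,-0.088,1],[0.097,-0.135,0,-0.088,1],[0.097,-0.135,0,-0.088,1],[0.097,-0.135,0,-0.088,1]]' 30
python3 -m crank '[[0.097,-0.135,0,-0.088,1],[0.097,-0.135,0,-0.088,1],[0.097,-0.135,0,-0.088,1],[0.097,-0.135,0,-0.088,1],[0.097,-0.135,0,-0.088,1],[0.097,-0.135,0,-0.088,1],[0.097,-0.135,0,-0.088,1],[0.097,-0.135,0,-0.088,1]]'
python3 -m crank '[[0.097,-0.135,0,-0.088,1],[0.097,-0.135,0,-0.088,1],[0.097,-0.135,0,-0.088,1],[0.097,-0.135,0,-0.088,1],[0.097,-0.135,0,-0.088,1],[0.097,-0.135,0,-0.088,1],[0.097,-0.135,0,-0.088,1],[0,0,0,0,1]]'
```

```text
clock: 0.77
tcp_pos: [0.3318, 0.434, 0.231]
orientation: [-1.252, -2.881, 0.001]
contact_force: [0.3, -0.4, 0.7]
grip_width: 0.0856
gripper_force: 0.0
clock: 1.43
tcp_pos: [0.4868, 0.2181, 0.2312]
orientation: [-1.991, -2.43, 0.0]
contact_force: [0.1, -0.5, -0.3]
grip_width: 0.0854
gripper_force: 0.0
clock: 2.1
tcp_pos: [0.6245, 0.0231, 0.2314]
orientation: [2.519, 1.869, -0.002]
contact_force: [0.1, -0.7, 0.1]
grip_width: 0.0853
gripper_force: 0.0
```

```bash

python3 -m crank '[[0.0437,-0.054,0,0,1],[0.0438,-0.054,0,0,1],[0,0,-0.145,0,1],[0,0,-0.145,0,1],[0,0,-0.145,0,1],[0,0,-0.145,0,1],[0,0,-0.145,0,1],[0,0,-0.145,0,1]]'
python3 -c "
from h import *;import cv2
a=r.grab_frame('side')[140:240,300:433];b=r.grab_frame('top')[120:195,295:395]
cv2.imwrite('pics/k1.png',np.hstack([cv2.resize(a,(400,300)),cv2.resize(b,(400,300))]))"
```

```text
clock: 2.77
tcp_pos: [0.6399, 0.0096, 0.0558]
orientation: [-2.51, -1.889, -0.001]
contact_force: [0.9, 0.3, -0.5]
grip_width: 0.0855
gripper_force: 0.0
```

View pics/k1.png

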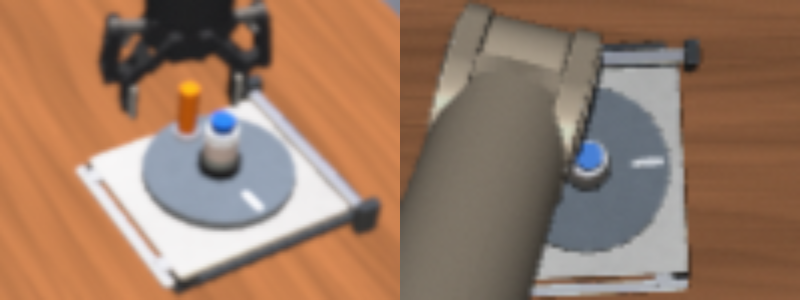

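The fingers straddle the knob (side crop, knob ~(188,110)); the TCP is about 8 mm short in y. I'll correct that and close.

```bash

python3 -m crank '[[0.01,-0.04,0.005,0,1],[0,0,0,0,1],[0,0,0,0,1],[0,0,0,0,-1],[0,0,0,0,-1],[0,0,0,0,-1],[0,0,0,0,-1],[0,0,0,0,-1]]' 25
python3 -m crank '[[0,0,0,0,-1],[0,0,0,0,-1],[0,0,0,0,-1],[0,0,0,0,-1]]' 25
```

```text
clock: 3.53
tcp_pos: [0.6417, 0.0013, 0.0585]
orientation: [2.512, 1.887, 0.0]
contact_force: [1.0, -0.6, -0.5]
grip_width: 0.0254
gripper_force: 0.0
clock: 3.87
tcp_pos: [0.6419, 0.0011, 0.0585]
orientation: [2.512, 1.886, 0.0]
contact_force: [-1.4, -0.4, 2.7]
grip_width: 0.0173
gripper_force: 25.6
```

```bash
python3 -c "
import numpy as np
a=np.radians(96-14*np.arange(32));x=.05*np.c_[np.cos(a),np.sin(a)]/.2
d=np.diff(x,axis=0)
for i in range(0,31,8): print(','.join('[%.3f,%.3f,0,0,-1]'%tuple(q) for q in d[i:i+8]))"
```

```text
[0.061,-0.001,0,0,-1],[0.059,-0.016,0,0,-1],[0.053,-0.030,0,0,-1],[0.045,-0.042,0,0,-1],[0.033,-0.051,0,0,-1],[0.020,-0.058,0,0,-1],[0.005,-0.061,0,0,-1],[-0.010,-0.060,0,0,-1]
[-0.024,-0.056,0,0,-1],[-0.037,-0.049,0,0,-1],[-0.047,-0.038,0,0,-1],[-0.055,-0.026,0,0,-1],[-0.060,-0.012,0,0,-1],[-0.061,0.003,0,0,-1],[-0.058,0.018,0,0,-1],[-0.052,0.031,0,0,-1]
[-0.043,0.043,0,0,-1],[-0.031,0.052,0,0,-1],[-0.018,0.058,0,0,-1],[-0.003,0.061,0,0,-1],[0.012,0.060,0,0,-1],[0.026,0.055,0,0,-1],[0.038,0.047,0,0,-1],[0.049,0.037,0,0,-1]
[0.056,0.024,0,0,-1],[0.060,0.010,0,0,-1],[0.061,-0.005,0,0,-1],[0.058,-0.020,0,0,-1],[0.051,-0.033,0,0,-1],[0.042,-0.045,0,0,-1],[0.030,-0.053,0,0,-1]
```

```bash
python3 -m crank '[[0.061,-0.001,0,0,-1],[0.059,-0.016,0,0,-1],[0.053,-0.030,0,0,-1],[0.045,-0.042,0,0,-1],[0.033,-0.051,0,0,-1],[0.020,-0.058,0,0,-1],[0.005,-0.061,0,0,-1],[-0.010,-0.060,0,0,-1]]'
```

```text
clock: 4.53
tcp_pos: [0.6954, -0.0625, 0.0585]
orientation: [-2.511, -1.887, -0.001]
contact_force: [-3.0, 3.6, 5.8]
grip_width: 0.0174
gripper_force: 25.9
```

```bash
python3 -m crank '[[-0.024,-0.056,0,0,-1],[-0.037,-0.049,0,0,-1],[-0.047,-0.038,0,0,-1],[-0.055,-0.026,0,0,-1],[-0.060,-0.012,0,0,-1],[-0.061,0.003,0,0,-1],[-0.058,0.018,0,0,-1],[-0.052,0.031,0,0,-1]]'
python3 -m crank '[[-0.043,0.043,0,0,-1],[-0.031,0.052,0,0,-1],[-0.018,0.058,0,0,-1],[-0.003,0.061,0,0,-1],[0.012,0.060,0,0,-1],[0.026,0.055,0,0,-1],[0.038,0.047,0,0,-1],[0.049,0.037,0,0,-1]]'
```

```text
clock: 5.2
tcp_pos: [0.6164, -0.0881, 0.0585]
orientation: [2.511, 1.885, 0.004]
contact_force: [6.5, 4.2, -0.8]
grip_width: 0.0177
gripper_force: 25.4
clock: 5.87
tcp_pos: [0.6223, -0.0051, 0.0585]
orientation: [-2.511, -1.887, 0.001]
contact_force: [-0.1, -4.1, 4.0]
grip_width: 0.0176
gripper_force: 25.9
```

```bash
python3 -m crank '[[0.056,0.024,0,0,-1],[0.060,0.010,0,0,-1],[0.061,-0.005,0,0,-1],[0.058,-0.020,0,0,-1],[0,0,0,0,-1]]'
```

```text
clock: 6.28
tcp_pos: [0.6714, -0.0047, 0.0584]
orientation: [2.511, 1.885, 0.001]
contact_force: [0.2, -1.5, 8.3]
grip_width: 0.0173
gripper_force: 26.1
```

```bash
python3 -m crank '[[0.026,-0.016,0,0,-1],[0.022,-0.019,0,0,-1],[0,0,0,0,-1],[0,0,0,0,-1]]'
```

```text
clock: 6.62
tcp_pos: [0.6794, -0.0102, 0.0585]
orientation: [-2.512, -1.887, -0.002]
contact_force: [0.5, 0.9, 5.5]
grip_width: 0.0175
gripper_force: 25.9
```

```bash
python3 -m crank '[[0.011,-0.010,0,0,-1],[0.010,-0.010,0,0,-1],[0,0,0,0,-1],[0,0,0,0,-1]]'
```

```text
clock: 6.95
tcp_pos: [0.6812, -0.0118, 0.0584]
orientation: [-2.506, -1.885, 0.002]
contact_force: [-6.5, 4.9, 11.3]
grip_width: 0.0175
gripper_force: 26.7
```

```bash
python3 -m crank '[[0.010,-0.010,0,0,-1],[0,0,0,0,-1],[0,0,0,0,-1]]'
python3 -m crank '[[0,0,0,0,1],[0,0,0,0,1],[0,0,0,0,1],[0,0,0,0,1],[0,0,0,0,1],[0,0,0,0,1],[0,0,0.1,0,1],[0,0,0.15,0,1]]'
python3 -m crank '[[0,0,0.15,0,1],[0,0,0.15,0,1],[0,0,0.1,0,1],[-0.15,-0.08,0.05,0,1],[-0.15,-0.15,0,0,1],[-0.15,-0.15,0,0,1],[-0.15,-0.15,0,0,1],[-0.1,-0.15,0,0,1]]'
```

```text
clock: 7.2
tcp_pos: [0.6813, -0.0119, 0.0583]
orientation: [-2.501, -1.884, 0.004]
contact_force: [-12.3, 8.1, 16.7]
grip_width: 0.0175
gripper_force: 27.4
clock: 7.87
tcp_pos: [0.6824, -0.017, 0.1055]
orientation: [-2.509, -1.884, 0.009]
contact_force: [0.2, 0.3, 0.4]
grip_width: 0.0852
gripper_force: 0.0
clock: 8.53
tcp_pos: [0.5436, -0.1528, 0.1983]
orientation: [-2.512, -1.885, 0.0]
contact_force: [0.9, -0.9, 0.5]
grip_width: 0.0854
gripper_force: 0.0
```

```bash
python3 -m crank '[[-0.06,-0.1,0,-0.157,1],[-0.06,-0.1,0,-0.157,1],[-0.06,-0.1,0,-0.157,1],[-0.06,-0.1,0,-0.157,1],[-0.06,-0.1,0,-0.157,1],[-0.06,-0.1,0,-0.157,1],[-0.06,-0.1,0,-0.157,1],[-0.06,-0.1,0,-0.157,1]]'
python3 -m crank '[[0,0,0,0,1],[0,0,0,0,1]]'
python3 -c "
from h import *;import cv2
a=r.grab_frame('side')[140:240,300:433];b=r.grab_frame('top');cv2.imwrite('pics/t2.png',b);b=b[120:210,290:410]
cv2.imwrite('pics/k2.png',np.hstack([cv2.resize(a,(400,300)),cv2.resize(b,(400,300),interpolation=2)]))"
```

```text
clock: 9.2
tcp_pos: [0.4498, -0.3125, 0.1985]
orientation: [3.107, 0.462, 0.001]
contact_force: [0.7, -0.8, -0.3]
grip_width: 0.0856
gripper_force: 0.0
clock: 9.37
tcp_pos: [0.4496, -0.3128, 0.1984]
orientation: [3.106, 0.468, -0.0]
contact_force: [0.2, 1.2, -0.2]
grip_width: 0.0853
gripper_force: 0.0
```

View pics/k2.png

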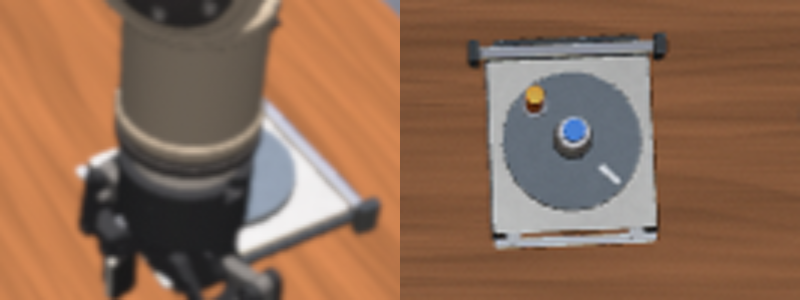

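Turntable is turned: knob top at (330,148.6) in the top view. Lip bar ends are about (318,192) and (366.6,190.3).

```bash
python3 -c "
from h import *
k=plane('top',(330,148.6),.096);print(k,np.degrees(np.arctan2(k[1]+.0479,k[0]-.6473)))
a=plane('top',(318,192.1),.016);b=plane('top',(366.6,190.3),.016);print(a,b,(a+b)/2,np.degrees(np.arctan2(b[0]-a[0],a[1]-b[1])))
for y in(2,):
  t=np.radians(y);R=np.array([[np.cos(t),-np.sin(t)],[np.sin(t),np.cos(t)]]);c=np.array([.6472,-.0479])
  for s in(-95,-190,-150,-141):print(s,c+R@[s/1000,0])
"
```

```text
[ 0.6791 -0.0113  0.096 ] 49.014175695410984
[0.5512 0.0263 0.016 ] [ 0.5576 -0.1326  0.016 ] [ 0.5544  -0.05315  0.016  ] 2.306449937046199
-95 [ 0.55225787 -0.05121545]
-190 [ 0.45731574 -0.0545309 ]
-150 [ 0.49729138 -0.05313492]
-141 [ 0.50628589 -0.05282083]
```

```bash
python3 -c "
from h import *;import cv2
for f in('top0','top0_','t2'):
  if f=='top0_':continue
  m=cv2.imread(f'pics/{f}.png').astype(int)[125:185,300:380];k=(m[...,2]-m[...,0]>110)&(m[...,1]>110)
  ys,xs=np.nonzero(k);p=(xs.mean()+300,ys.mean()+125);q=plane('top',p,.096);print(p,k.sum(),q,np.degrees(np.arctan2(q[1]+.0479,q[0]-.6473)))
"
python3 -m crank '[[-0.04,-0.057,0,0,0.5],[0,0,-0.14,0,0.5],[0,0,-0.143,0,0.5],[0,0,-0.143,0,0.5],[0,0,-0.143,0,0.5],[0,0,-0.143,0,0.5],[0,0,-0.145,0,0.5],[0,0,0,0,0.5]]'
```

```text
(np.float64(325.7894736842105), np.float64(160.0)) 19 [0.6429 0.0018 0.096 ] 95.05927308263733
(np.float64(329.9), np.float64(147.95)) 20 [ 0.6812 -0.011   0.096 ] 47.42633583160232
clock: 10.13
tcp_pos: [0.4409, -0.3193, 0.0224]
orientation: [-3.099, -0.477, 0.009]
contact_force: [-0.9, 0.7, -0.1]
grip_width: 0.0645
gripper_force: 0.0
```

```bash
python3 -m crank '[[0,0,0,0,0.5],[0,0,0,0,0.5]]'
```

```text
clock: 10.3
tcp_pos: [0.4435, -0.3231, 0.0281]
orientation: [3.105, 0.474, 0.002]
contact_force: [0.2, -0.5, 0.1]
grip_width: 0.0638
gripper_force: 0.0
```

```bash
python3 -m crank '[[-0.005,0,0,0,-1],[0,0,0,0,-1],[0,0,0,0,-1],[0,0,0,0,-1],[0,0,0,0,-1],[0,0,0,0,-1],[0,0,0,0,-1]]' 45
```

```text
clock: 10.88
tcp_pos: [0.4422, -0.3231, 0.028]
orientation: [3.105, 0.472, 0.003]
contact_force: [-0.8, 2.5, 7.3]
grip_width: 0.0213
gripper_force: 44.4
```

```bash
python3 -m crank '[[0.003,0.084,0.003,-0.021,-1],[0.003,0.084,0,-0.021,-1],[0.003,0.084,0,-0.021,-1],[0.003,0.084,0,-0.021,-1],[0.003,0.084,0,-0.021,-1],[0.003,0.084,0,-0.021,-1],[0.003,0.084,0,-0.021,-1],[0.003,0.084,0,-0.021,-1]]'
python3 -m crank '[[0.003,0.084,0,-0.021,-1],[0.003,0.084,0,-0.021,-1],[0.003,0.084,0,-0.021,-1],[0.003,0.084,0,-0.021,-1],[0.003,0.084,0,-0.021,-1],[0.003,0.084,0,-0.021,-1],[0.003,0.08,0,-0.021,-1],[0,0,0,0,-1]]'
python3 -m crank '[[0,0,0,0,-1],[0,0,0,0,-1]]'
python3 -c "
from h import *;import cv2
a=r.grab_frame('side')[165:255,290:410];b=r.grab_frame('top')[150:240,290:410]
cv2.imwrite('pics/k3.png',np.hstack([cv2.resize(a,(400,300),interpolation=2),cv2.resize(b,(400,300),interpolation=2)]))"
```

```text
clock: 11.55
tcp_pos: [0.4467, -0.1881, 0.028]
orientation: [3.13, 0.264, 0.002]
contact_force: [0.1, -1.5, -0.7]
grip_width: 0.0215
gripper_force: 44.4
clock: 12.22
tcp_pos: [0.4512, -0.0692, 0.0279]
orientation: [-3.139, -0.089, -0.001]
contact_force: [-0.2, 0.8, -1.5]
grip_width: 0.0213
gripper_force: 44.5
clock: 12.38
tcp_pos: [0.451, -0.0712, 0.0279]
orientation: [-3.139, -0.087, -0.001]
contact_force: [-0.6, 3.7, 3.9]
grip_width: 0.0216
gripper_force: 45.1
```

View pics/k3.png

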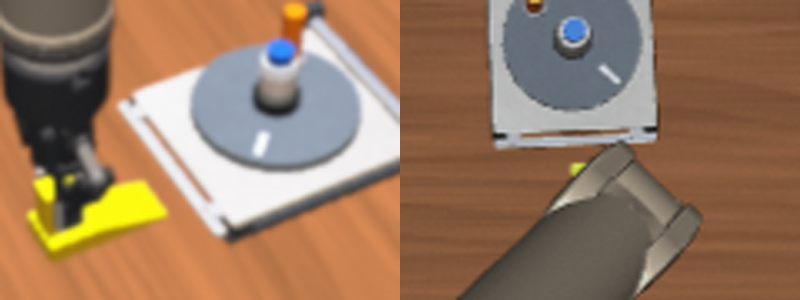

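```bash
python3 -c "
from h import *
a=plane('side',(334.5,219.1),.003);b=plane('side',(339.6,228.7),.003);print(a,b,(a+b)/2,plane('top',(340.8,198.4),.003))
p=np.array([.451,-.0712])
t=np.radians(3.2);print(p+.082*np.array([np.cos(t),np.sin(t)]))"
```

```text
[ 0.5369 -0.0493  0.003 ] [ 0.534  -0.0849  0.003 ] [ 0.53545 -0.0671   0.003  ] [ 0.532  -0.0487  0.003 ]
[ 0.53287214 -0.06662264]
```

```bash
python3 -m crank '[[0,0.042,0,-0.012,-1],[0,0.043,0,-0.012,-1],[0,0,0,0,-1],[0.04,0.001,0,0,-1],[0.05,0.002,0,0,-1],[0.05,0.002,0,0,-1],[0.04,0.001,0,0,-1],[0,0,0,0,-1]]'
python3 -m crank '[[0,0,0,0,-1],[0,0,0,0,-1]]'
```

```text
clock: 13.15
tcp_pos: [0.4851, -0.0535, 0.0275]
orientation: [-3.14, -0.053, 0.005]
contact_force: [-3.9, -0.6, 9.2]
grip_width: 0.0214
gripper_force: 46.6
clock: 13.32
tcp_pos: [0.4851, -0.0535, 0.0275]
orientation: [-3.141, -0.054, 0.004]
contact_force: [-4.6, -0.6, 8.2]
grip_width: 0.0214
gripper_force: 46.9
```

```bash
for i in 1 ; do python3 -m crank '[[0.015,0,0,0,-1],[0.015,0.001,0,0,-1],[0,0,0,0,-1],[0,0,0,0,-1]]';done
python3 -m crank '[[0.015,0,0,0,-1],[0.015,0.001,0,0,-1],[0,0,0,0,-1],[0,0,0,0,-1]]'
```

```text
clock: 13.65
tcp_pos: [0.4882, -0.0534, 0.0274]
orientation: [-3.139, -0.052, 0.011]
contact_force: [-12.4, -0.4, 19.1]
grip_width: 0.0215
gripper_force: 48.2
clock: 13.98
tcp_pos: [0.4957, -0.0532, 0.0274]
orientation: [-3.14, -0.053, 0.007]
contact_force: [-7.3, -0.8, 11.9]
grip_width: 0.0214
gripper_force: 47.3
```

```bash
cat > look.py <<'E'
from h import *;import cv2,sys
n=sys.argv[1];a=r.grab_frame('side');b=r.grab_frame('top');cv2.imwrite(f'pics/s_{n}.png',a)
z=cv2.imread('pics/side0.png')
cv2.imwrite(f'pics/{n}.png',np.hstack([cv2.resize(i[175:250,315:375],(400,500),interpolation=2) for i in(z,a)]))
E
python3 look.py k4; python3 -c "
from h import *
c=np.array([.6472,-.0479]);t=np.radians(2.1);R=np.array([[np.cos(t),-np.sin(t)],[np.sin(t),np.cos(t)]])
for y in(-.07,.07):
  for d in(0,.003,.006):print(y,d,proj('side',np.r_[c+R@[-.1,y],.014+d]).round(1))"
```

```text
-0.07 0 [351.9 233.7]
-0.07 0.003 [352.  232.9]
-0.07 0.006 [352.  232.1]
0.07 0 [326.1 198.8]
0.07 0.003 [326.1 198. ]
0.07 0.006 [326.1 197.2]
```

View pics/k4.png

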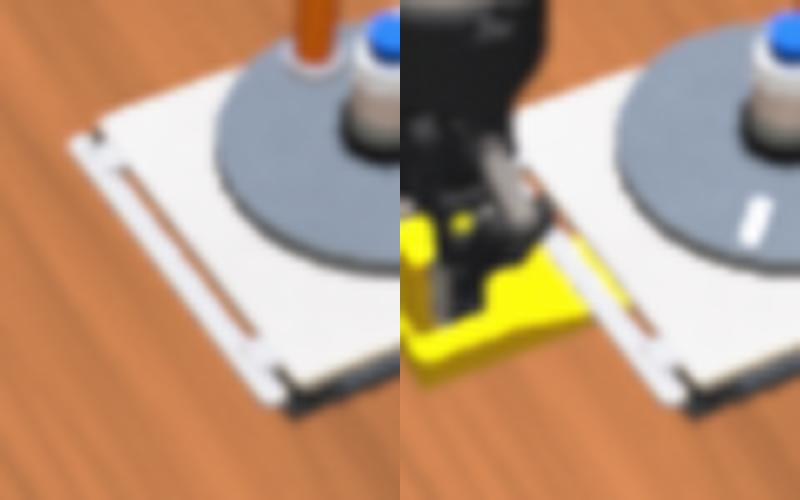

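```bash
cat > lift.py <<'E'
from h import *;import cv2,sys
z=cv2.imread('pics/side0.png',0);a=r.grab_frame('side') if len(sys.argv)<2 else cv2.imread(sys.argv[1]);a=cv2.cvtColor(a,6)
def sh(x0,x1,y0,y1):
    W=np.eye(2,3,dtype=np.float32);T=z[y0:y1,x0:x1].astype(np.float32);I=a[y0:y1,x0:x1].astype(np.float32)
    try: c,W=cv2.findTransformECC(T,I,W,cv2.MOTION_TRANSLATION,(3,200,1e-6),None,1)
    except Exception as e: return str(e)[:40]
    return W[:,2].round(2),round(c,3)
print("lip end",sh(340,366,224,242),"strip",sh(342,354,218,236),"vial",sh(365,382,174,196),"frame",sh(408,428,202,220))
E
python3 lift.py pics/s_k4.png
python3 -m crank '[[0,0,0.005,0,-1],[0,0,0,0,-1],[0.01,0,0,0,-1],[0,0,0,0,-1],[0,0,0,0,-1]]'; python3 lift.py
```

```text
lip end (array([-0.01, -0.01], dtype=float32), 0.999) strip (array([1.07, 1.32], dtype=float32), 0.956) vial (array([0.52, 0.37], dtype=float32), 0.752) frame (array([0.01, 0.  ], dtype=float32), 1.0)
clock: 14.5
tcp_pos: [0.4971, -0.0529, 0.0275]
orientation: [-3.14, -0.055, 0.01]
contact_force: [-8.3, -2.0, -0.1]
grip_width: 0.0216
gripper_force: 45.5
lip end (array([ 0.  , -0.05], dtype=float32), 0.997) strip (array([1.04, 1.2 ], dtype=float32), 0.959) vial (array([0.52, 0.29], dtype=float32), 0.758) frame (array([ 0.01, -0.01], dtype=float32), 1.0)
```

```bash
python3 -m crank '[[0.01,0,0,0,-1],[0.01,0.001,0,0,-1],[0.01,0,0,0,-1],[0.01,0.001,0,0,-1],[0,0,0,0,-1],[0,0,0,0,-1]]'; python3 lift.py
```

```text
clock: 15.05
tcp_pos: [0.5056, -0.0523, 0.0274]
orientation: [-3.14, -0.055, 0.009]
contact_force: [-7.1, -0.9, -1.3]
grip_width: 0.0212
gripper_force: 45.3
lip end (array([-0.03, -0.52], dtype=float32), 0.995) strip (array([0.89, 0.43], dtype=float32), 0.919) vial (array([ 0.66, -0.13], dtype=float32), 0.741) frame (array([ 0.  , -0.03], dtype=float32), 1.0)
```

```bash
python3 -m crank '[[0.008,0,0,0,-1],[0.008,0,0,0,-1],[0,0,0,0,-1],[0,0,0,0,-1],[0,0,0,0,-1],[0,0,0,0,-1],[0,0,0,0,-1],[0,0,0,0,-1]]'; python3 lift.py; python3 look.py k5
```

```text
clock: 15.77
tcp_pos: [0.5086, -0.0522, 0.0274]
orientation: [-3.14, -0.055, 0.009]
contact_force: [-7.1, -0.3, -1.4]
grip_width: 0.0214
gripper_force: 45.3
lip end (array([ 0.05, -0.68], dtype=float32), 0.993) strip (array([1.06, 0.39], dtype=float32), 0.952) vial (array([ 0.73, -0.22], dtype=float32), 0.731) frame (array([ 0.  , -0.05], dtype=float32), 1.0)
```

View pics/k5.png

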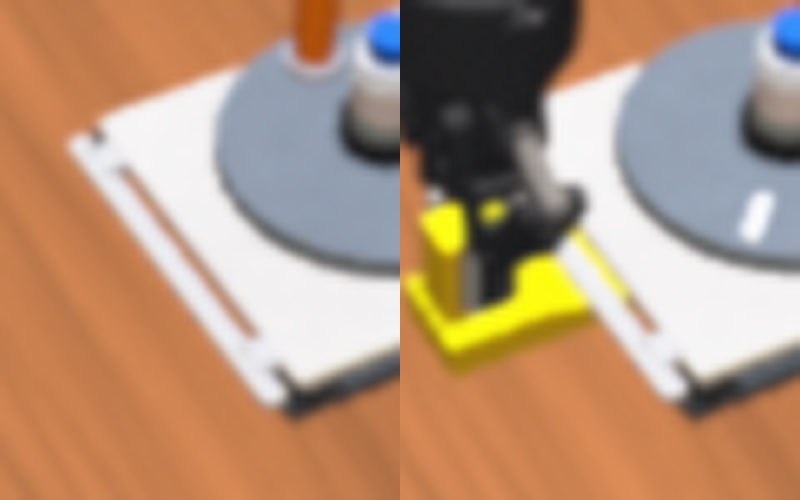

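The lip has risen about 2.7 mm and is steady. The wedge is flat under it, the forces are small, and the knob is at its stop, so I'm handing in.

```bash
python3 -c "
from bench import r;print(r.hand_in())"
```

```text
the job is handed in; nothing more can be done
None
```

I turned the turntable clockwise to its stop, then pushed the wedge in flat until the lip lifted about 2.7 mm by camera estimate, and handed in with the wedge still gripped at about 16 s on the clock; the other things on the desk were not touched as far as I could tell, though I took no final picture to check them, and no verdict was returned.

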